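# Set the reagent bottles in their colour-coded holders

### The job

Put away the four capped bottles (three dropper bottles and the test strip bottle): stand each one upright in the round holder whose rim has the colour of its cap. Leave the two specimen cups standing where they are.

Things in the scene. Friction and masses are not known exactly. Their poses are not given: they have to be found in the camera images.
- bottle_red_mid (a point): small white reagent dropper bottle with a red pointed cap, loose, standing upright; round body 30 mm in diameter up to 55 mm, then the narrower cap (20 mm at its foot, tapering), 80 mm tall in all, about 35 g. The point is on its axis 40 mm above its underside; z is up along the bottle.
- bottle_yellow_mid (a point): small white reagent dropper bottle with a yellow pointed cap, loose, standing upright; round body 30 mm in diameter up to 55 mm, then the narrower cap (20 mm at its foot, tapering), 80 mm tall in all, about 35 g. The point is on its axis 40 mm above its underside; z is up along the bottle.
- bottle_teal_mid (a point): small white reagent dropper bottle with a teal pointed cap, loose, standing upright; round body 30 mm in diameter up to 55 mm, then the narrower cap (20 mm at its foot, tapering), 80 mm tall in all, about 35 g. The point is on its axis 40 mm above its underside; z is up along the bottle.
- bottle_black_mid (a point): black test strip bottle with a black cap and a label of coloured squares, loose, standing upright; round, 44 mm in diameter, 122 mm tall, about 55 g. The point is on its axis 61 mm above its underside; z is up along the bottle.
- holder_red: low white round holder with a red rim and a red pad on its floor, fixed to the worktop; open at the top, 48 mm inside diameter, 66 mm over its foot, 18 mm high over the rim. The origin is the centre of its underside; its inner floor lies 4 mm above that.
- holder_yellow: low white round holder with a yellow rim and a yellow pad on its floor, fixed to the worktop; open at the top, 48 mm inside diameter, 66 mm over its foot, 18 mm high over the rim. The origin is the centre of its underside; its inner floor lies 4 mm above that.
- holder_teal: low white round holder with a teal rim and a teal pad on its floor, fixed to the worktop; open at the top, 48 mm inside diameter, 66 mm over its foot, 18 mm high over the rim. The origin is the centre of its underside; its inner floor lies 4 mm above that.
- holder_black: low white round holder with a black rim and a black pad on its floor, fixed to the worktop; open at the top, 64 mm inside diameter, 82 mm over its foot, 18 mm high over the rim. The origin is the centre of its underside; its inner floor lies 4 mm above that.
- cup_orange_mid (a point): specimen cup with an orange screw lid, loose, standing upright, 61 mm in diameter over the lid, 68 mm tall, to be left alone. The point is on its axis 34 mm above its underside; z is up.
- cup_white_mid (a point): specimen cup with a white screw lid, loose, standing upright, 61 mm in diameter over the lid, 68 mm tall, to be left alone. The point is on its axis 34 mm above its underside; z is up. The starting places of all ten are shuffled on the worktop, the nearest other clutter being flat or farther back; neighbours stand at least 100 mm apart between centres.
There are look-alikes about, which are no part of the job. Leave any green look-alike of the part that bears bottle_black_mid alone. Leave any purple look-alike of the holder_yellow alone.

How it is judged:
By the outcome, as a careful person would: the job done as asked, in the order asked, and still so for the second after the job is handed in, with the robot touching nothing.
It also fails if it takes over 106 s, if anything falls off the work surface, if the arm or the gripper's body presses on something with over 40 N, if the wrist force passes 120 N, or if a joint passes its speed limit or range.

### The arm

A 6-joint arm with a two-finger parallel gripper is mounted at the origin on a cart in front of the work surface, level with it; the furniture and walls round the work are solid. World frame = base frame: x ahead of the robot, y to its left, z up, the work surface at z = 0. Lengths are in m, angles in rad, forces in N, time in s.
With the tool pointing down it reaches from about 0.35 to 0.8 m from the base axis. Payload 7.3 kg.
Tool frame: the origin (TCP) lies midway between the tips of the shut fingers; the grasp point (between the pads) lies 19 mm behind it; z points along the fingers, y is the line along which they close (so a half turn about z gives the same grasp; the last joint's range is limited). The gripper opens to 85 mm and grips with 20 to 120 N. Pads are 22 mm wide; open, the fingers measure 114 mm over their backs; the gripper's body (76 mm by 85 mm) begins 54 mm behind the grasp point. The pads swing forward as they close: fully open they stand 13 mm farther back than shut.
Start: joints at [-1.302, 0.342, 1.524, -0, 1.275, -0.146], TCP at [0.212, -0.48, 0.231] pointing down, gripper open.
Joint ranges: [-2.53, 2.53], [-0.77, 2.02], [0.04, 2.7], [-1, 4.14], [0.28, 2.66], [-3.11, 3.11]. Speed limits (rad/s): [2.57, 2.57, 3.14, 3.14, 3.14, 3.14].

### API

Orientations are given as a unit quaternion [x, y, z, w].
In Python, from workcell import * gives the robot as it stands.
- The arm moves only by the tool step_arm, never from a script. Its arguments are lists of equal length, an entry for each row: "slide": the shift along the tool's x, y, z each as a share of 0.04 m, from -1 to 1, a list of three; "twist": the turn, a rotation vector about the tool's x, y, z each as a share of 0.12 rad, from -1 to 1, a list of three; "gripper": the opening, from -1 (shut) to 1 (fully open), so that 0 is half open. In form: {"slide": [[tx, ty, tz], ...], "twist": [[wx, wy, wz], ...], "gripper": [gripper, ...]}. A call has 1 to 5 rows; each row shifts and turns the commanded pose from where the row before left it, along the tool's axes as they then stand; what a row does not reach is not made up. A row lasts 1/10 s, in which the tool goes at most 50 mm and 8.59 degrees, less where a joint would pass 70% of its speed; a pose out of reach is approached as far as the arm can. A call with a number of a shift or a turn outside -1 to 1 is refused whole. A call with a gripper value outside its range is refused whole. The fingers move at their own pace and stop on an object; "force" is the grip in N (left out, the last holds). Time passes only in rows, so rows that do not move let the fingers close. It gives the time, the measured TCP pose, the force, the opening and the grip force at its end, in the units of the state.
- state(): the state, without advancing time (a new reading comes with each control period).
- capture(name): name is "scene" or "side" or "wrist"; returns the picture (420x560x3 uint8, red, green, blue); there is no depth.
- camera_info(name): a dict with "fx", "fy", "cx", "cy" (pixels), "dist" ([k1, k2, p1, p2, k3] as OpenCV has them; the pictures are not rectified), "R" (3x3) and "t" (3): a world point X has camera coordinates R X + t; the wrist camera has in their place "mount" (4x4, takes a point from camera to tool coordinates, whose origin is the TCP and whose axes are the flange's). Camera axes: x right, y down, z forward; pixel columns grow to the right and rows downward; lengths in m; the calibration is good to about 2 mm. A picture is of the moment at which its call begins: read the wrist's pose just before it. camera_info takes no time and is no camera call.
- sign_off(): hands the job in; it is judged then, once.
The state is a dict: "clock": time; "joint_pos": joint angles; "qvel": joint speeds; "joint_efforts": joint torques, N m; "tcp_pos": TCP position; "tcp_rot": TCP orientation; "contact_force": force on the tool from outside, world axes, zero at the start; "moment": the same for the moment, N m; "gripper_width": finger opening in m; "finger_force": force on a finger pad.
Only numpy, scipy, OpenCV 4.12 (cv2) and the standard library are available. Lean on these libraries where they do the work, as an engineer would, in place of code of your own. Each camera call takes 0.05 s, during which the arm holds its last target. There are 200 camera calls.

## Working session

There is one attempt and no reset: what is moved stays moved. The work goes in short steps, Python scripts to look and compute and a tool call to move; the robot and the scene stay as the last step left them, time stands still between calls to the robot, and variables do not carry over. Pictures are saved under pics/ and viewed, at most 14 in all, crops included, and the job is handed in when it is done.

Besides the shell and the picture viewer there is one more tool, called after "Request:" as name(argument=value, ...), one argument or row to a line, values as JSON. step_arm: Moves the arm, as the interface text tells. Its arguments: {"type":"object","properties":{"slide":{"type":"array","items":{"type":"array","items":{"type":"number"}}},"twist":{"type":"array","items":{"type":"array","items":{"type":"number"}}},"gripper":{"type":"array","items":{"type":"number"}},"force":{"type":"number"}},"required":["slide","twist","gripper"]}

```bash
mkdir -p pics
cat > h.py <<'E'
from workcell import *
import numpy as np, cv2
from scipy.spatial.transform import Rotation as Ro
def snap(c,n):
    im=capture(c); cv2.imwrite(f'pics/{n}.png',im[:,:,::-1]); return im
def cam(c,s=None):
    i=camera_info(c); K=np.array([[i['fx'],0,i['cx']],[0,i['fy'],i['cy']],[0,0,1]])
    d=np.array(i['dist'])
    if 'mount' in i:
        s=s or state(); T=np.eye(4); T[:3,:3]=Ro.from_quat(s['tcp_rot']).as_matrix(); T[:3,3]=s['tcp_pos']
        M=np.linalg.inv(T@np.array(i['mount'])); return K,d,M[:3,:3],M[:3,3]
    return K,d,np.array(i['R']),np.array(i['t'])
def pix(c,u,v,z,s=None):
    K,d,R,t=cam(c,s); p=cv2.undistortPoints(np.array([[[u,v]]],float),K,d)[0,0]
    o=-R.T@t; r=R.T@np.array([p[0],p[1],1]); return np.round(o+r*(z-o[2])/r[2],4)
E
python3 - <<'E'
from h import *
a=snap('scene','s1');b=snap('side','d1')
s=state();print({k:np.round(v,3) for k,v in s.items()})
for c in('scene','side'):
    K,d,R,t=cam(c);print(c,-R.T@t,R[2])
E
```

```text
{'clock': np.float64(0.1), 'joint_pos': array([-1.302,  0.343,  1.525,  0.   ,  1.275, -0.146]), 'qvel': array([ 0.001, -0.002, -0.003, -0.   , -0.001,  0.001]), 'joint_efforts': array([ 3.0000e-03, -4.3445e+01, -2.4649e+01, -0.0000e+00,  5.0000e-03,
        0.0000e+00]), 'tcp_pos': array([ 0.211, -0.48 ,  0.231]), 'tcp_rot': array([ 0.979,  0.206, -0.   , -0.001]), 'contact_force': array([-0.793, -0.684,  0.155]), 'moment': array([ 0.053, -0.059,  0.036]), 'finger_force': np.float64(0.0), 'gripper_width': np.float64(0.085)}
scene [0.13413529 0.9239685  1.1050844 ] [ 0.29715297 -0.6299571  -0.71753339]
side [ 0.45751659 -1.12942391  0.97491907] [ 0.09580306  0.77853471 -0.62024631]
```

```bash
python3 -c "
import cv2
for n in('s1','d1'):
    i=cv2.imread(f'pics/{n}.png');cv2.imwrite(f'pics/{n}b.png',cv2.resize(i,(800,600),interpolation=cv2.INTER_CUBIC))"
```

```text
(no output)
```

View pics/s1b.png

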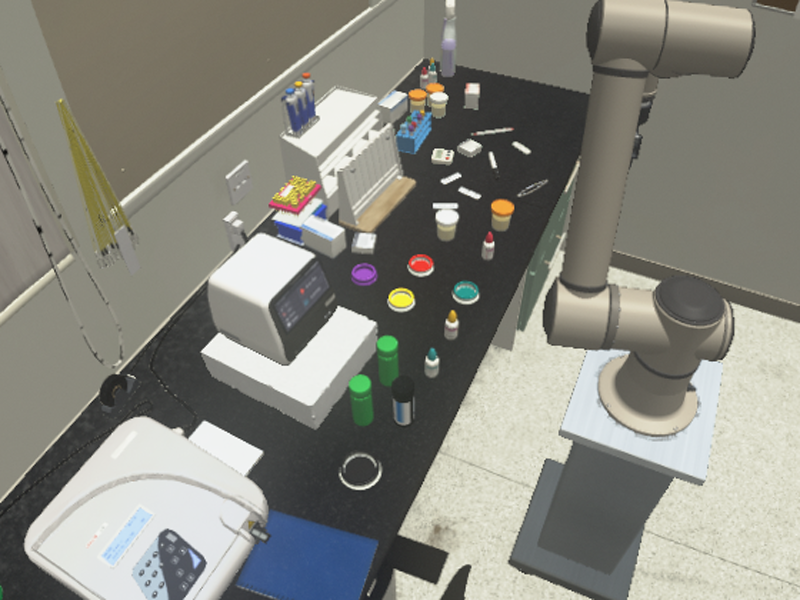

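View pics/d1b.png

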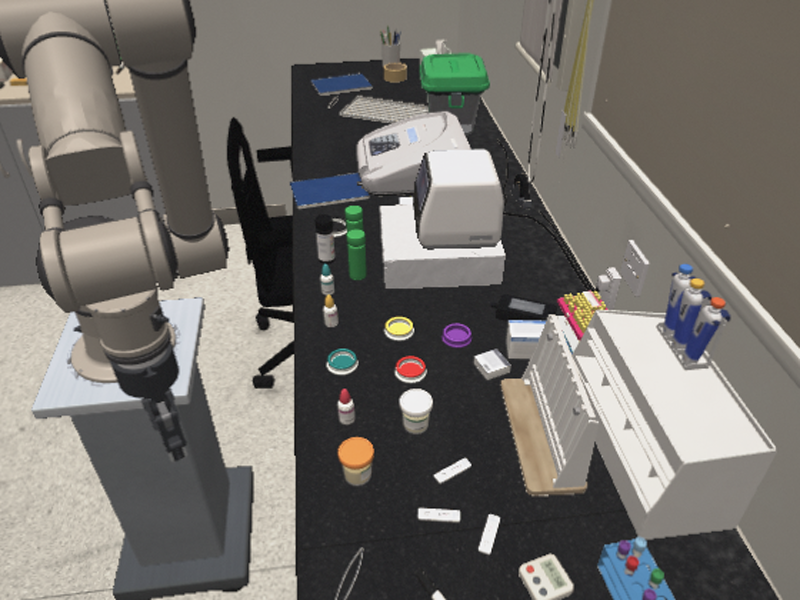

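Scene picture (800×600 px):
- **Bottles:** red (488,246), yellow (451,324), teal (432,362), black (402,400). The look-alikes are the green bottles (361,400) and (388,360), plus small droppers far back at (425,75).
- **Holders:** red (421,265), yellow (400,299), teal (466,292), black (360,470). The purple look-alike is at (364,273).
- **Cups:** white (447,222), orange (502,213).

Next I'll take close crops of both views.

```bash
python3 -c "
import cv2
i=cv2.imread('pics/s1.png')[150:350,220:370];cv2.imwrite('pics/s1c.png',cv2.resize(i,None,fx=3,fy=3,interpolation=cv2.INTER_CUBIC))
i=cv2.imread('pics/d1.png')[140:310,195:345];cv2.imwrite('pics/d1c.png',cv2.resize(i,None,fx=3.5,fy=3.5,interpolation=cv2.INTER_CUBIC))"
```

```text
(no output)
```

View pics/s1c.png

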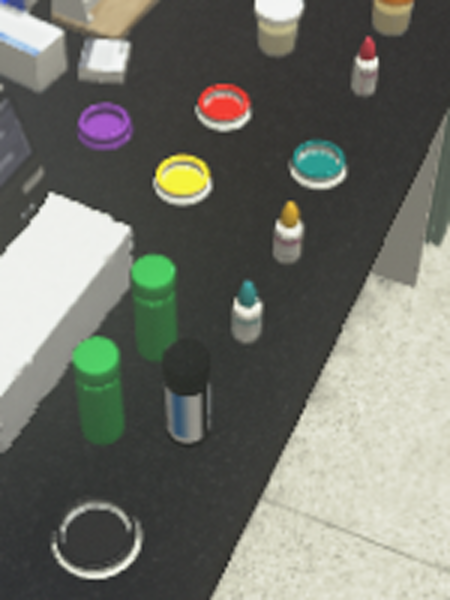

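View pics/d1c.png

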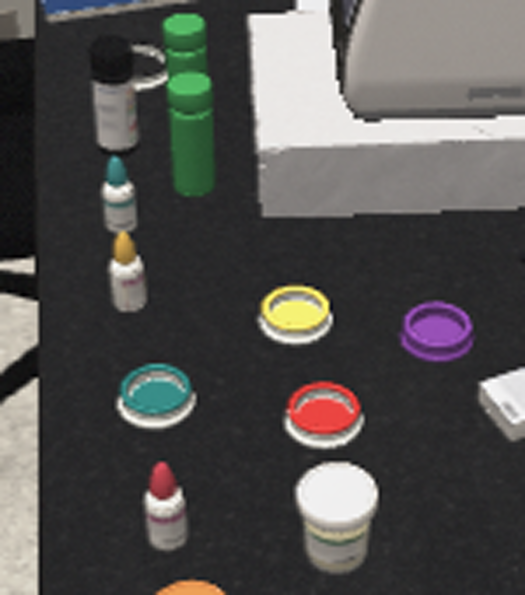

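Run:
```python
from h import *
S=dict(bR=(368,40,.079),bY=(291,204,.079),bT=(247,283,.079),bK=(187,354,.122),hR=(223,104,.018),hY=(183,175,.018),hT=(318,160,.018),hK=(97,540,.005),green1=(154,270,.122),green2=(97,352,.122),cW=(280,8,.068),purple=(105,125,.018))
D=dict(bR=(162,466,.079),bY=(124,236,.079),bT=(116,159,.079),bK=(111,46,.122),hR=(324,406,.018),hY=(296,308,.018),hT=(156,388,.018),green1=(190,86,.122),green2=(184,26,.122),cW=(337,492,.068),purple=(438,325,.018))
for k,(u,v,z) in S.items():
    print(k,pix('scene',220+u/3,150+v/3,z)[:2], pix('side',195+D[k][0]/3.5,140+D[k][1]/3.5,z)[:2] if k in D else '')
print(pix('side',355*.7,452*.7,.068),pix('scene',503*.7,207*.7,.068))
```

```text
bR [ 0.4611 -0.2659] [ 0.4633 -0.2643]
bY [0.4451 0.0197] [0.4485 0.0216]
bT [0.4448 0.1374] [0.4468 0.1411]
bK [0.4483 0.2699] [0.4511 0.2752]
hR [ 0.5987 -0.1518] [ 0.6031 -0.155 ]
hY [ 0.5919 -0.0247] [ 0.5964 -0.0269]
hT [ 0.4612 -0.111 ] [ 0.4647 -0.1137]
hK [0.4711 0.4177] 
green1 [0.5194 0.1928] [0.5232 0.1911]
green2 [0.5238 0.3022] [0.5261 0.3033]
cW [ 0.5841 -0.2909] [ 0.5919 -0.2985]
purple [ 0.7105 -0.0606] [ 0.7182 -0.0674]
[ 0.4711 -0.4003  0.068 ] [ 0.4683 -0.3961  0.068 ]
```

Request:
step_arm(
  slide=[
    [0,0,0.4],
    [0,0,0.4],
    [0,0,0.4],
    [0,0,0.3],
    [0,0,0],
  ],
  twist=[
    [0,0,0.9],
    [0,0,0.9],
    [0,0,0.9],
    [0,0,0.76],
    [0,0,0],
  ],
  gripper=[1,1,1,1,1],
  force=30,
)

```text
clock: 0.6
tcp_pos: [0.2112, -0.4793, 0.1694]
tcp_rot: [1.0, -0.001, -0.001, -0.002]
contact_force: [0.4, -0.6, -0.7]
gripper_width: 0.0856
finger_force: 0.0
```

Request:
step_arm(
  slide=[
    [0.9,-0.77,0.07],
    [0.9,-0.77,0.07],
    [0.9,-0.77,0.07],
    [0.9,-0.77,0.07],
    [0.9,-0.77,0.07],
  ],
  twist=[
    [0,0,0],
    [0,0,0],
    [0,0,0],
    [0,0,0],
    [0,0,0],
  ],
  gripper=[1,1,1,1,1],
)

```text
clock: 1.1
tcp_pos: [0.3931, -0.3254, 0.158]
tcp_rot: [1.0, 0.001, 0.0, 0.0]
contact_force: [1.0, -0.3, -0.1]
gripper_width: 0.0856
finger_force: 0.0
```

Request:
step_arm(
  slide=[
    [0.9,-0.75,0.07],
    [0.9,-0.75,0.07],
    [0,0,0],
    [0,0,0],
  ],
  twist=[
    [0,0,0],
    [0,0,0],
    [0,0,0],
    [0,0,0],
  ],
  gripper=[1,1,1,1],
)

```text
clock: 1.5
tcp_pos: [0.4644, -0.2659, 0.152]
tcp_rot: [1.0, 0.002, 0.0, 0.0]
contact_force: [-0.4, -1.1, -0.1]
gripper_width: 0.0854
finger_force: 0.0
```

Run:
```python
from h import *
s=state(); snap('wrist','w1'); print(np.round(s['tcp_pos'],4),np.round(s['tcp_rot'],4),cam('wrist',s))
K,d,R,t=cam('wrist',s)
for X in [(.462,-.265,.08),(.601,-.153,.018),(.463,-.112,.018)]:
    print(cv2.projectPoints(np.array([X]),cv2.Rodrigues(R)[0],t,K,d)[0].ravel())
```

```text
[ 0.4644 -0.2659  0.152 ] [1.0e+00 2.2e-03 0.0e+00 2.0e-04] (array([[347.72056251,   0.        , 278.89746619],
       [  0.        , 347.72056251, 209.39332729],
       [  0.        ,   0.        ,   1.        ]]), array([-0.09038297,  0.        ,  0.        ,  0.        ,  0.        ]), array([[ 3.93672643e-03, -9.99992250e-01, -5.30221255e-05],
       [-9.46441008e-01, -3.74302680e-03,  3.22855089e-01],
       [-3.22852785e-01, -1.22080985e-03, -9.46448408e-01]]), array([-0.26699255,  0.42296785,  0.4543721 ]))
[278.62508241 228.34978098]
[127.23783861  19.92309621]
[ 98.70317191 198.80115588]
```

View pics/w1.png

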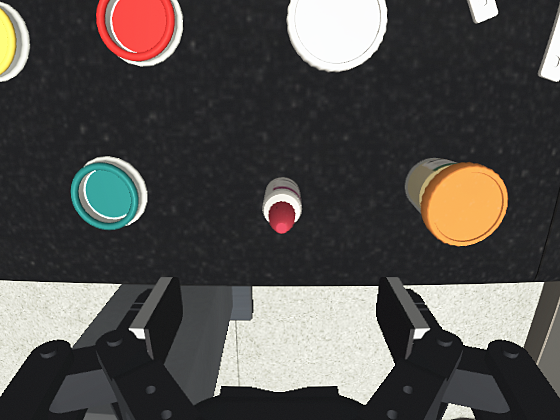

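The wrist view shows the red cap tip at (282,228), teal rim centre at (104,195) and red rim centre at (139,18).

Run:
```python
from h import *
for u,v,z in[(282,228,.079),(104,195,.018),(139,18,.018)]:print(pix('wrist',u,v,z))
```

```text
[ 0.4611 -0.2681  0.079 ]
[ 0.4659 -0.1181  0.018 ]
[ 0.6014 -0.1632  0.018 ]
```

Request:
step_arm(
  slide=[
    [-0.06,0.03,0.8],
    [0,0,0.8],
    [0,0,0.8],
    [0,0,0.8],
    [0,0,0],
  ],
  twist=[
    [0,0,0],
    [0,0,0],
    [0,0,0],
    [0,0,0],
    [0,0,0],
  ],
  gripper=[1,1,1,1,-0.5],
)

```text
clock: 2.05
tcp_pos: [0.458, -0.2675, 0.0206]
tcp_rot: [1.0, -0.001, -0.003, -0.002]
contact_force: [-0.3, 0.1, -0.1]
gripper_width: 0.0732
finger_force: 0.0
```

Request:
step_arm(
  slide=[
    [0,0,0],
    [0,0,0],
    [0,0,0],
    [0,0,0],
    [0,0,0],
  ],
  twist=[
    [0,0,0],
    [0,0,0],
    [0,0,0],
    [0,0,0],
    [0,0,0],
  ],
  gripper=[-1,-1,-1,-1,-1],
)

```text
clock: 2.55
tcp_pos: [0.4623, -0.2688, 0.0256]
tcp_rot: [1.0, -0.0, 0.001, 0.001]
contact_force: [-0.4, -0.3, 5.9]
gripper_width: 0.0285
finger_force: 30.0
```

Request:
step_arm(
  slide=[
    [0,0,-1],
    [0,-0.7,-0.5],
    [0.8,-0.7,0],
    [0.9,-0.7,0],
    [0.9,-0.7,0],
  ],
  twist=[
    [0,0,0],
    [0,0,0],
    [0,0,0],
    [0,0,0],
    [0,0,0],
  ],
  gripper=[-1,-1,-1,-1,-1],
)

```text
clock: 3.05
tcp_pos: [0.5667, -0.1549, 0.0851]
tcp_rot: [1.0, -0.0, 0.001, 0.0]
contact_force: [0.4, -1.2, 0.1]
gripper_width: 0.0283
finger_force: 30.1
```

Request:
step_arm(
  slide=[
    [0.85,0,0],
    [0,0,0],
    [0,0,0],
  ],
  twist=[
    [0,0,0],
    [0,0,0],
    [0,0,0],
  ],
  gripper=[-1,-1,-1],
)

```text
clock: 3.35
tcp_pos: [0.5993, -0.1555, 0.0837]
tcp_rot: [1.0, 0.0, -0.0, 0.0]
contact_force: [-0.9, 0.3, -0.6]
gripper_width: 0.0284
finger_force: 30.1
```

Run:
```python
from h import *
s=state(); a=snap('wrist','w2');b=snap('scene','s2'); print(np.round(s['tcp_pos'],4),s['gripper_width'])
c=b[130:240,260:360]; o=np.zeros((600,800,3),np.uint8)
o[:420,:560]=a; c=cv2.resize(c,(240,264)); o[:264,560:]=c
c=snap('side','d2')[220:320,220:320]; o[270:510,560:]=cv2.resize(c,(240,240)); cv2.imwrite('pics/m2.png',o[:,:,::-1])
```

```text
[ 0.5993 -0.1555  0.0837] 0.028448901214081748
```

View pics/m2.png

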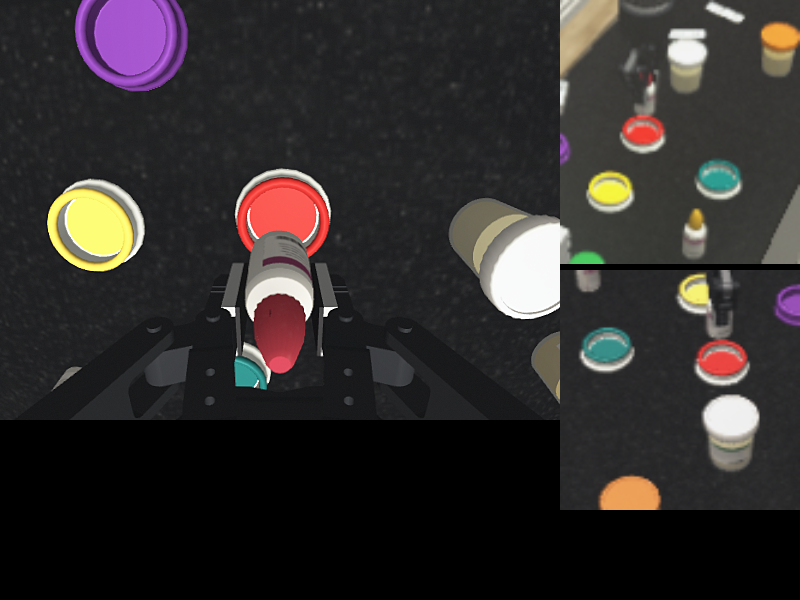

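The wrist view shows the red rim centred at about (283,222) just beyond the held bottle's base, whose axis is near x=280, and the yellow rim at (90,230).

Run:
```python
from h import *
for u,v,z in[(283,222,.018),(90,230,.018),(130,33,.018),(279,258,.06)]:print(pix('wrist',u,v,z))
```

```text
[ 0.6026 -0.1582  0.018 ]
[ 0.5969 -0.0304  0.018 ]
[ 0.7152 -0.0727  0.018 ]
[ 0.5984 -0.1556  0.06  ]
```

Request:
step_arm(
  slide=[
    [0.06,0.04,0.5],
    [0,0,0.5],
    [0,0,0.25],
    [0,0,0.07],
    [0,0,0.02],
  ],
  twist=[
    [0,0,0],
    [0,0,0],
    [0,0,0],
    [0,0,0],
    [0,0,0],
  ],
  gripper=[-1,-1,-1,-1,-1],
)

```text
clock: 4.0
tcp_pos: [0.6016, -0.1577, 0.0303]
tcp_rot: [1.0, -0.0, 0.0, 0.0]
contact_force: [0.2, -0.7, -0.5]
gripper_width: 0.028
finger_force: 30.1
```

Request:
step_arm(
  slide=[
    [0,0,0],
    [0,0,0],
    [0,0,0],
    [0,0,0],
  ],
  twist=[
    [0,0,0],
    [0,0,0],
    [0,0,0],
    [0,0,0],
  ],
  gripper=[-1,0.2,0.2,0.2],
)

```text
clock: 4.4
tcp_pos: [0.602, -0.1575, 0.0306]
tcp_rot: [1.0, -0.0, 0.0, 0.0]
contact_force: [0.2, 1.1, 0.5]
gripper_width: 0.0513
finger_force: 0.0
```

Request:
step_arm(
  slide=[
    [0,0,-0.6],
    [0,0,-0.9],
    [0,0,-0.9],
    [0,0,-0.75],
    [-0.5,-0.5,0],
  ],
  twist=[
    [0,0,0],
    [0,0,0],
    [0,0,0],
    [0,0,0],
    [0,0,0],
  ],
  gripper=[0.2,0.2,1,1,1],
)

```text
clock: 4.9
tcp_pos: [0.5855, -0.14, 0.1612]
tcp_rot: [1.0, -0.001, 0.005, 0.002]
contact_force: [1.0, 0.5, 0.2]
gripper_width: 0.0855
finger_force: 0.0
```

Request:
step_arm(
  slide=[
    [-0.85,-0.99,0],
    [-0.85,-0.99,0],
    [-0.85,-0.99,0],
    [-0.82,-0.98,0],
    [0,0,0],
  ],
  twist=[
    [0,0,0],
    [0,0,0],
    [0,0,0],
    [0,0,0],
    [0,0,0],
  ],
  gripper=[1,1,1,1,1],
)

```text
clock: 5.4
tcp_pos: [0.4475, 0.0184, 0.1562]
tcp_rot: [1.0, 0.002, -0.002, -0.001]
contact_force: [0.1, -1.1, 0.1]
gripper_width: 0.0852
finger_force: 0.0
```

Request:
step_arm(
  slide=[
    [0,0,0],
    [0,0,0],
  ],
  twist=[
    [0,0,0],
    [0,0,0],
  ],
  gripper=[1,1],
)

```text
clock: 5.6
tcp_pos: [0.453, 0.0143, 0.1565]
tcp_rot: [1.0, -0.0, 0.001, 0.0]
contact_force: [-0.4, 0.2, -0.0]
gripper_width: 0.0853
finger_force: 0.0
```

Run:
```python
from h import *
s=state(); a=snap('wrist','w3');b=snap('scene','s3'); print(np.round(s['tcp_pos'],4),np.round(s['tcp_rot'],4))
c=b[130:240,260:360]; o=np.zeros((510,800,3),np.uint8)
o[:420,:560]=a; c=cv2.resize(c,(240,264)); o[:264,560:]=c
c=snap('side','d3')[220:320,220:320]; o[270:510,560:]=cv2.resize(c,(240,240)); cv2.imwrite('pics/m3.png',o[:,:,::-1])
```

```text
[0.453  0.0143 0.1565] [ 1.e+00 -3.e-04  8.e-04  2.e-04]
```

View pics/m3.png

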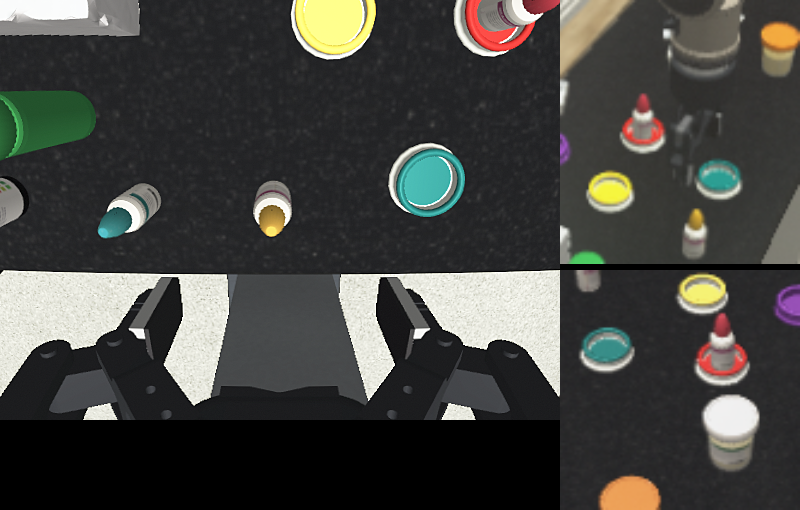

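Red stands upright in its holder. In the wrist view the yellow tip is at (271,232), the teal tip at (102,233), the teal rim at (431,182) and the yellow rim at about (334,14).

Run:
```python
from h import *
for u,v,z in[(271,232,.079),(102,234,.079),(431,182,.018),(334,14,.018)]:print(pix('wrist',u,v,z))
```

```text
[0.4458 0.02   0.079 ]
[0.4441 0.1382 0.079 ]
[ 0.4653 -0.1134  0.018 ]
[ 0.5924 -0.026   0.018 ]
```

Request:
step_arm(
  slide=[
    [-0.17,-0.15,0.9],
    [0,0,0.9],
    [0,0,0.9],
    [0,0,0.57],
    [0,0,0],
  ],
  twist=[
    [0,0,0],
    [0,0,0],
    [0,0,0],
    [0,0,0],
    [0,0,0],
  ],
  gripper=[1,1,1,1,-0.5],
)

```text
clock: 6.25
tcp_pos: [0.4435, 0.0203, 0.0226]
tcp_rot: [1.0, -0.001, -0.003, -0.0]
contact_force: [0.0, -0.4, 0.3]
gripper_width: 0.0734
finger_force: 0.0
```

Request:
step_arm(
  slide=[
    [0,0,0],
    [0,0,0],
    [0,0,0],
    [0,0,0],
    [0,0,0],
  ],
  twist=[
    [0,0,0],
    [0,0,0],
    [0,0,0],
    [0,0,0],
    [0,0,0],
  ],
  gripper=[-1,-1,-1,-1,-1],
)

```text
clock: 6.75
tcp_pos: [0.4464, 0.0205, 0.0266]
tcp_rot: [1.0, -0.0, 0.002, 0.0]
contact_force: [0.7, -1.6, 7.8]
gripper_width: 0.0286
finger_force: 29.7
```

Request:
step_arm(
  slide=[
    [0,0,-1],
    [0.75,0.24,-0.5],
    [0.97,0.3,0],
    [1,0.33,0],
    [1,0.32,0],
  ],
  twist=[
    [0,0,0],
    [0,0,0],
    [0,0,0],
    [0,0,0],
    [0,0,0],
  ],
  gripper=[-1,-1,-1,-1,-1],
)

```text
clock: 7.25
tcp_pos: [0.5955, -0.0273, 0.0863]
tcp_rot: [1.0, -0.0, 0.001, 0.0]
contact_force: [0.1, -0.9, 0.1]
gripper_width: 0.0286
finger_force: 30.1
```

Request:
step_arm(
  slide=[
    [0,0,0],
    [0,0,0],
    [0,0,0],
  ],
  twist=[
    [0,0,0],
    [0,0,0],
    [0,0,0],
  ],
  gripper=[-1,-1,-1],
)

```text
clock: 7.55
tcp_pos: [0.5928, -0.0264, 0.0852]
tcp_rot: [1.0, -0.0, -0.001, -0.0]
contact_force: [0.6, 0.1, -0.4]
gripper_width: 0.0284
finger_force: 30.1
```

Request:
step_arm(
  slide=[
    [0.05,0.02,0.5],
    [0,0,0.5],
    [0,0,0.25],
    [0,0,0.08],
    [0,0,0.03],
  ],
  twist=[
    [0,0,0],
    [0,0,0],
    [0,0,0],
    [0,0,0],
    [0,0,0],
  ],
  gripper=[-1,-1,-1,-1,-1],
)

```text
clock: 8.05
tcp_pos: [0.5958, -0.0275, 0.0312]
tcp_rot: [1.0, -0.0, 0.0, 0.0]
contact_force: [0.5, 0.2, -0.0]
gripper_width: 0.0285
finger_force: 30.1
```

Request:
step_arm(
  slide=[
    [0,0,0],
    [0,0,0],
    [0,0,0],
    [0,0,0],
  ],
  twist=[
    [0,0,0],
    [0,0,0],
    [0,0,0],
    [0,0,0],
  ],
  gripper=[-1,0.2,0.2,0.2],
)

```text
clock: 8.45
tcp_pos: [0.5963, -0.0278, 0.0314]
tcp_rot: [1.0, -0.0, 0.0, 0.0]
contact_force: [-0.5, -0.1, 0.4]
gripper_width: 0.0512
finger_force: 0.0
```

Request:
step_arm(
  slide=[
    [0,0,-0.6],
    [0,0,-0.9],
    [0,0,-0.9],
    [0,0,-0.75],
    [-0.4,-0.45,0],
  ],
  twist=[
    [0,0,0],
    [0,0,0],
    [0,0,0],
    [0,0,0],
    [0,0,0],
  ],
  gripper=[0.2,0.2,1,1,1],
)

```text
clock: 8.95
tcp_pos: [0.5837, -0.0115, 0.1619]
tcp_rot: [1.0, -0.001, 0.005, 0.001]
contact_force: [-0.3, -0.1, -0.3]
gripper_width: 0.0854
finger_force: 0.0
```

Request:
step_arm(
  slide=[
    [-0.85,-0.93,0],
    [-0.85,-0.93,0],
    [-0.85,-0.93,0],
    [-0.83,-0.93,0],
    [0,0,0],
  ],
  twist=[
    [0,0,0],
    [0,0,0],
    [0,0,0],
    [0,0,0],
    [0,0,0],
  ],
  gripper=[1,1,1,1,1],
)

```text
clock: 9.45
tcp_pos: [0.4414, 0.1416, 0.1571]
tcp_rot: [1.0, 0.002, -0.001, -0.0]
contact_force: [-0.0, -1.7, -0.1]
gripper_width: 0.0858
finger_force: 0.0
```

Request:
step_arm(
  slide=[
    [0,0,0],
    [0,0,0],
  ],
  twist=[
    [0,0,0],
    [0,0,0],
  ],
  gripper=[1,1],
)

```text
clock: 9.65
tcp_pos: [0.4465, 0.1379, 0.1572]
tcp_rot: [1.0, -0.0, 0.001, 0.0]
contact_force: [0.2, -0.0, -0.5]
gripper_width: 0.0854
finger_force: 0.0
```

Run:
```python
from h import *
s=state(); a=snap('wrist','w4'); print(np.round(s['tcp_pos'],4),np.round(s['tcp_rot'],4))
o=np.zeros((420,800,3),np.uint8); o[:,:560]=a
c=snap('side','d4')[200:300,220:320]; o[:240,560:]=cv2.resize(c,(240,240)); cv2.imwrite('pics/m4.png',o[:,:,::-1])
```

```text
[0.4465 0.1379 0.1572] [ 1.e+00 -3.e-04  7.e-04  1.e-04]
```

View pics/m4.png

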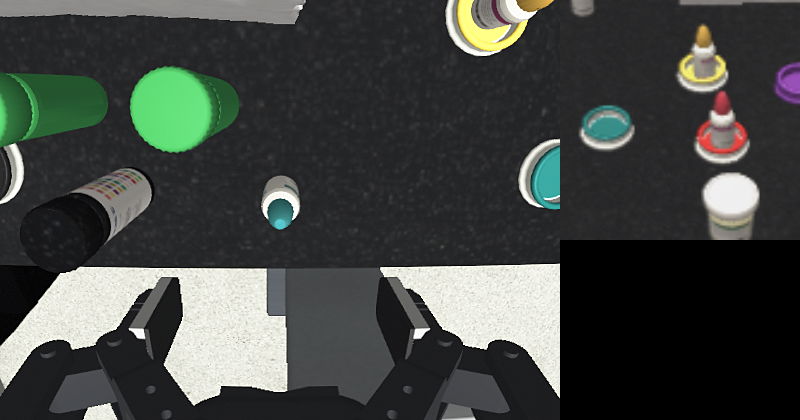

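Yellow is placed and upright. The teal tip is at (280,225), centred under the gripper.

Request:
step_arm(
  slide=[
    [-0.03,0,0.9],
    [0,0,0.9],
    [0,0,0.9],
    [0,0,0.58],
    [0,0,0],
  ],
  twist=[
    [0,0,0],
    [0,0,0],
    [0,0,0],
    [0,0,0],
    [0,0,0],
  ],
  gripper=[1,1,1,1,-0.5],
)

```text
clock: 10.25
tcp_pos: [0.4429, 0.1371, 0.0229]
tcp_rot: [1.0, -0.001, -0.003, 0.001]
contact_force: [-0.9, -0.1, 0.2]
gripper_width: 0.0733
finger_force: 0.0
```

Request:
step_arm(
  slide=[
    [0,0,0],
    [0,0,0],
    [0,0,0],
    [0,0,0],
    [0,0,0],
  ],
  twist=[
    [0,0,0],
    [0,0,0],
    [0,0,0],
    [0,0,0],
    [0,0,0],
  ],
  gripper=[-1,-1,-1,-1,-1],
)

```text
clock: 10.75
tcp_pos: [0.4456, 0.1383, 0.0271]
tcp_rot: [1.0, -0.0, 0.002, -0.0]
contact_force: [0.1, -1.2, 7.5]
gripper_width: 0.0282
finger_force: 29.5
```

Request:
step_arm(
  slide=[
    [0,0,-1],
    [0,0.7,-0.5],
    [0,0.95,0],
    [0,0.95,0],
    [0,0.95,0],
  ],
  twist=[
    [0,0,0],
    [0,0,0],
    [0,0,0],
    [0,0,0],
    [0,0,0],
  ],
  gripper=[-1,-1,-1,-1,-1],
)

```text
clock: 11.25
tcp_pos: [0.4445, -0.0049, 0.0866]
tcp_rot: [1.0, 0.0, 0.001, 0.0]
contact_force: [0.6, 0.3, -0.1]
gripper_width: 0.0281
finger_force: 30.1
```

Request:
step_arm(
  slide=[
    [0.15,0.95,0],
    [0.15,0.95,0],
    [0.17,0.87,0],
    [0,0,0],
    [0,0,0],
  ],
  twist=[
    [0,0,0],
    [0,0,0],
    [0,0,0],
    [0,0,0],
    [0,0,0],
  ],
  gripper=[-1,-1,-1,-1,-1],
)

```text
clock: 11.75
tcp_pos: [0.4629, -0.1148, 0.0859]
tcp_rot: [1.0, -0.001, 0.0, -0.0]
contact_force: [-0.5, 0.4, -0.3]
gripper_width: 0.0282
finger_force: 30.1
```

Request:
step_arm(
  slide=[
    [0,0,0],
  ],
  twist=[
    [0,0,0],
  ],
  gripper=[-1],
)

```text
clock: 11.85
tcp_pos: [0.4627, -0.1135, 0.0858]
tcp_rot: [1.0, 0.0, -0.0, -0.0]
contact_force: [-0.4, 0.0, -0.4]
gripper_width: 0.0282
finger_force: 30.1
```

Target z is 0.0315, so 54 mm down (1.36).

Request:
step_arm(
  slide=[
    [0.04,0.02,0.5],
    [0,0,0.5],
    [0,0,0.25],
    [0,0,0.08],
    [0,0,0.03],
  ],
  twist=[
    [0,0,0],
    [0,0,0],
    [0,0,0],
    [0,0,0],
    [0,0,0],
  ],
  gripper=[-1,-1,-1,-1,-1],
)

```text
clock: 12.35
tcp_pos: [0.4648, -0.1148, 0.0314]
tcp_rot: [1.0, 0.0, -0.0, -0.0]
contact_force: [0.1, -0.3, -0.9]
gripper_width: 0.0284
finger_force: 30.1
```

Request:
step_arm(
  slide=[
    [0,0,0],
    [0,0,0],
    [0,0,0],
    [0,0,0],
  ],
  twist=[
    [0,0,0],
    [0,0,0],
    [0,0,0],
    [0,0,0],
  ],
  gripper=[-1,0.2,0.2,0.2],
)

```text
clock: 12.75
tcp_pos: [0.465, -0.1155, 0.0317]
tcp_rot: [1.0, -0.0, 0.0, 0.0]
contact_force: [0.3, 0.8, -0.8]
gripper_width: 0.0509
finger_force: 0.0
```

Request:
step_arm(
  slide=[
    [0,0,-0.6],
    [0,0,-0.9],
    [0,0,-0.9],
    [0,0,-0.9],
    [0,-0.6,-0.6],
  ],
  twist=[
    [0,0,0],
    [0,0,0],
    [0,0,0],
    [0,0,0],
    [0,0,0],
  ],
  gripper=[0.2,0.2,1,1,1],
)

```text
clock: 13.25
tcp_pos: [0.4658, -0.0931, 0.1901]
tcp_rot: [1.0, -0.002, 0.002, 0.001]
contact_force: [1.2, 0.6, -1.4]
gripper_width: 0.0856
finger_force: 0.0
```

Request:
step_arm(
  slide=[
    [-0.05,-0.95,0],
    [-0.05,-0.95,0],
    [-0.05,-0.95,0],
    [-0.05,-0.95,0],
    [-0.05,-0.95,0],
  ],
  twist=[
    [0,0,0],
    [0,0,0],
    [0,0,0],
    [0,0,0],
    [0,0,0],
  ],
  gripper=[1,1,1,1,1],
)

```text
clock: 13.75
tcp_pos: [0.4545, 0.1001, 0.1876]
tcp_rot: [1.0, -0.0, 0.0, 0.0]
contact_force: [1.8, -0.4, -0.2]
gripper_width: 0.0855
finger_force: 0.0
```

Request:
step_arm(
  slide=[
    [-0.05,-0.95,0],
    [-0.05,-0.95,0],
    [-0.05,-0.95,0],
    [0,-0.8,0],
    [0,-0.5,0],
  ],
  twist=[
    [0,0,0],
    [0,0,0],
    [0,0,0],
    [0,0,0],
    [0,0,0],
  ],
  gripper=[1,1,1,1,1],
)

```text
clock: 14.25
tcp_pos: [0.4485, 0.2669, 0.1874]
tcp_rot: [1.0, 0.001, 0.0, -0.0]
contact_force: [0.7, -0.8, 0.3]
gripper_width: 0.0851
finger_force: 0.0
```

Request:
step_arm(
  slide=[
    [0,0,0],
    [0,0,0],
    [0,0,0],
  ],
  twist=[
    [0,0,0],
    [0,0,0],
    [0,0,0],
  ],
  gripper=[1,1,1],
)

```text
clock: 14.55
tcp_pos: [0.4489, 0.2637, 0.1872]
tcp_rot: [1.0, -0.001, -0.0, 0.0]
contact_force: [-0.8, -0.4, -0.2]
gripper_width: 0.0857
finger_force: 0.0
```

Run:
```python
from h import *
s=state(); a=snap('wrist','w5'); print(np.round(s['tcp_pos'],4),np.round(s['tcp_rot'],4))
o=np.zeros((420,800,3),np.uint8); o[:,:560]=a
c=snap('side','d5')[200:300,220:320]; o[:240,560:]=cv2.resize(c,(240,240)); cv2.imwrite('pics/m5.png',o[:,:,::-1])
```

```text
[0.4489 0.2637 0.1872] [ 1.e+00 -6.e-04 -1.e-04  3.e-04]
```

View pics/m5.png

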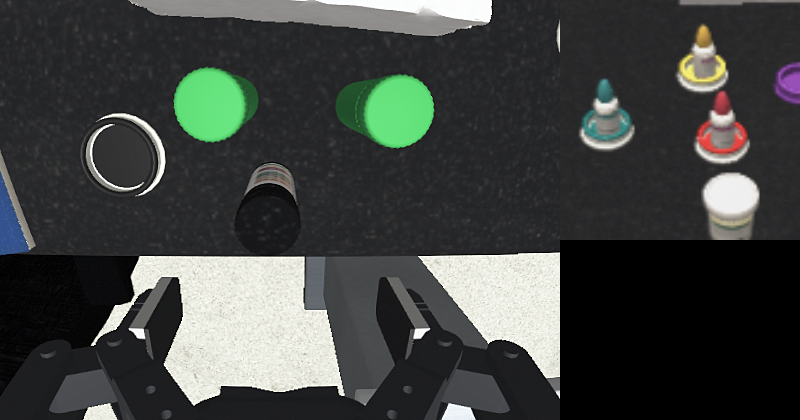

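All three droppers are placed. The black cap is centred at (267,221) and the black holder rim at about (121,156).

Run:
```python
from h import *
for u,v,z in[(267,221,.122),(121,156,.018),(122,154,.012),(209,105,.122),(398,111,.122)]:print(pix('wrist',u,v,z))
```

```text
[0.4544 0.2719 0.122 ]
[0.4788 0.409  0.018 ]
[0.4796 0.4106 0.012 ]
[0.5259 0.3045 0.122 ]
[0.5227 0.1947 0.122 ]
```

Request:
step_arm(
  slide=[
    [0.07,-0.2,0.3],
    [0,0,0.9],
    [0,0,0.9],
    [0,0,0.8],
    [0,0,0.18],
  ],
  twist=[
    [0,0,0],
    [0,0,0],
    [0,0,0],
    [0,0,0],
    [0,0,0],
  ],
  gripper=[1,1,1,1,1],
)

```text
clock: 15.15
tcp_pos: [0.4495, 0.2716, 0.0601]
tcp_rot: [1.0, -0.001, -0.003, 0.001]
contact_force: [0.2, 0.3, 0.3]
gripper_width: 0.0854
finger_force: 0.0
```

Request:
step_arm(
  slide=[
    [0,0,0],
    [0,0,0],
    [0,0,0],
    [0,0,0],
    [0,0,0],
  ],
  twist=[
    [0,0,0],
    [0,0,0],
    [0,0,0],
    [0,0,0],
    [0,0,0],
  ],
  gripper=[-1,-1,-1,-1,-1],
)

```text
clock: 15.65
tcp_pos: [0.4528, 0.2729, 0.0657]
tcp_rot: [1.0, -0.0, 0.002, -0.0]
contact_force: [0.2, -1.8, 6.5]
gripper_width: 0.0416
finger_force: 25.3
```

Request:
step_arm(
  slide=[
    [0,0,-0.7],
    [0,0,-0.6],
    [-0.1,-0.8,0],
    [-0.1,-0.9,0],
    [-0.1,-0.9,0],
  ],
  twist=[
    [0,0,0],
    [0,0,0],
    [0,0,0],
    [0,0,0],
    [0,0,0],
  ],
  gripper=[-1,-1,-1,-1,-1],
)

```text
clock: 16.15
tcp_pos: [0.4398, 0.3779, 0.1171]
tcp_rot: [1.0, -0.001, 0.001, -0.0]
contact_force: [1.4, -0.5, -0.1]
gripper_width: 0.0414
finger_force: 27.1
```

Request:
step_arm(
  slide=[
    [0,-0.85,0],
    [0,0,0],
    [0,0,0],
    [0,0,0],
  ],
  twist=[
    [0,0,0],
    [0,0,0],
    [0,0,0],
    [0,0,0],
  ],
  gripper=[-1,-1,-1,-1],
)

```text
clock: 16.55
tcp_pos: [0.4397, 0.4098, 0.1161]
tcp_rot: [1.0, -0.0, -0.0, 0.0]
contact_force: [-0.2, 0.2, -0.9]
gripper_width: 0.0414
finger_force: 27.3
```

Run:
```python
from h import *
s=state(); a=snap('wrist','w6'); print(np.round(s['tcp_pos'],4),np.round(s['tcp_rot'],4))
o=np.zeros((520,800,3),np.uint8); o[:420,:560]=a
c=snap('side','d6')[120:220,200:300]; o[:240,560:]=cv2.resize(c,(240,240))
c=snap('scene','s6')[250:370,210:320]; o[250:512,560:]=cv2.resize(c,(240,262)); cv2.imwrite('pics/m6.png',o[:,:,::-1])
```

```text
[0.4397 0.4098 0.1161] [ 1.e+00 -4.e-04 -2.e-04  3.e-04]
```

View pics/m6.png

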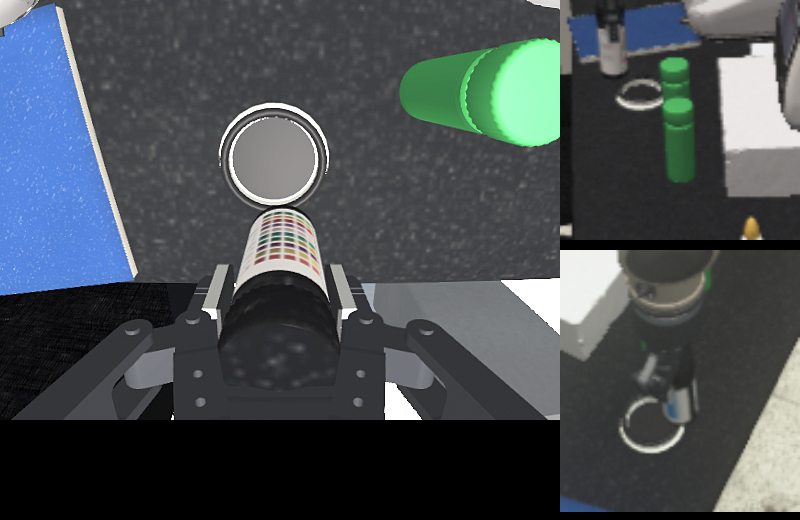

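The black rim is centred at about (274,158), and the held bottle's axis is near x=279.

Run:
```python
from h import *
for u,v,z in[(274,158,.018),(274,158,.012),(274,160,.004)]:print(pix('wrist',u,v,z))
```

```text
[0.4797 0.4137 0.018 ]
[0.4786 0.4138 0.012 ]
[0.4756 0.4139 0.004 ]
```

Request:
step_arm(
  slide=[
    [0.46,-0.06,0],
    [0.46,-0.06,0.1],
    [0,0,0.3],
    [0,0,0.3],
    [0,0,0],
  ],
  twist=[
    [0,0,0],
    [0,0,0],
    [0,0,0],
    [0,0,0],
    [0,0,0],
  ],
  gripper=[-1,-1,-1,-1,-1],
)

```text
clock: 17.2
tcp_pos: [0.4746, 0.4141, 0.0853]
tcp_rot: [1.0, -0.0, -0.002, 0.002]
contact_force: [1.1, 0.3, -0.5]
gripper_width: 0.0415
finger_force: 27.3
```

Run:
```python
from h import *
s=state(); print(np.round(s['tcp_pos'],4)); a=snap('wrist','w7')
o=np.zeros((520,800,3),np.uint8); o[:420,:560]=a
c=snap('side','d7')[120:220,200:300]; o[:240,560:]=cv2.resize(c,(240,240))
c=snap('scene','s7')[250:370,210:320]; o[250:512,560:]=cv2.resize(c,(240,262)); cv2.imwrite('pics/m7.png',o[:,:,::-1])
```

```text
[0.4746 0.4141 0.0853]
```

View pics/m7.png

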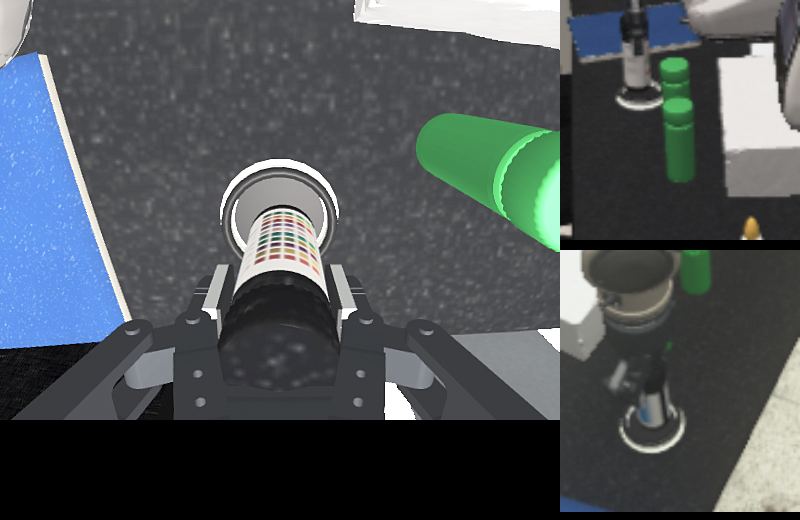

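Run:
```python
from h import *
for u,v,z in[(280,207,.0195),(280,171,.018),(280,161,.003),(222,212,.018),(336,212,.018)]:print(pix('wrist',u,v,z))
i=cv2.imread('pics/w7.png')[140:300,180:380];cv2.imwrite('pics/w7c.png',cv2.resize(i,None,fx=3.5,fy=3.5,interpolation=cv2.INTER_CUBIC))
i=cv2.imread('pics/s7.png')[290:350,220:300];j=cv2.imread('pics/d7.png')[120:180,200:280]
```

```text
[0.4897 0.4155 0.0195]
[0.5127 0.4155 0.018 ]
[0.5161 0.4154 0.003 ]
[0.4858 0.4529 0.018 ]
[0.4857 0.3793 0.018 ]
```

View pics/w7c.png

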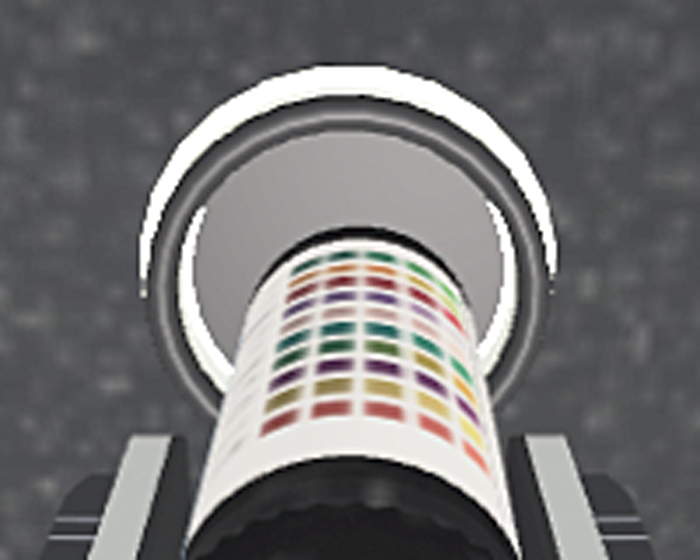

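The bottle base sits about 6 mm behind the holder centre and 2 mm toward −y. I'll correct both, then lower 15 mm.

Request:
step_arm(
  slide=[
    [0.14,-0.05,0],
    [0,0,0.1],
    [0,0,0.15],
    [0,0,0.09],
    [0,0,0.03],
  ],
  twist=[
    [0,0,0],
    [0,0,0],
    [0,0,0],
    [0,0,0],
    [0,0,0],
  ],
  gripper=[-1,-1,-1,-1,-1],
)

```text
clock: 17.85
tcp_pos: [0.4817, 0.4172, 0.0724]
tcp_rot: [1.0, -0.0, -0.001, 0.0]
contact_force: [0.6, 0.6, -1.2]
gripper_width: 0.0417
finger_force: 27.3
```

Request:
step_arm(
  slide=[
    [0,0,0],
  ],
  twist=[
    [0,0,0],
  ],
  gripper=[-1],
)

```text
clock: 17.95
tcp_pos: [0.482, 0.4173, 0.0728]
tcp_rot: [1.0, -0.0, -0.0, 0.0]
contact_force: [-0.7, 0.7, -0.6]
gripper_width: 0.0417
finger_force: 27.3
```

Request:
step_arm(
  slide=[
    [-0.03,0,0.06],
    [0,0,0],
    [0,0,0],
    [0,0,0],
    [0,0,0],
  ],
  twist=[
    [0,0,0],
    [0,0,0],
    [0,0,0],
    [0,0,0],
    [0,0,0],
  ],
  gripper=[-1,-1,0.5,0.5,0.5],
)

```text
clock: 18.45
tcp_pos: [0.4811, 0.4175, 0.0711]
tcp_rot: [1.0, -0.0, 0.0, -0.0]
contact_force: [-0.7, -0.4, 0.1]
gripper_width: 0.064
finger_force: 0.0
```

Request:
step_arm(
  slide=[
    [0,0,-0.5],
    [0,0,-0.8],
    [0,0,-0.9],
    [0,0,-0.9],
    [0,0,-0.6],
  ],
  twist=[
    [0,0,0],
    [0,0,0],
    [0,0,0],
    [0,0,0],
    [0,0,0],
  ],
  gripper=[0.5,0.5,0.5,0.5,0.5],
)

```text
clock: 18.95
tcp_pos: [0.4815, 0.4179, 0.2221]
tcp_rot: [1.0, -0.0, 0.002, -0.001]
contact_force: [1.3, -0.2, -0.5]
gripper_width: 0.0638
finger_force: 0.0
```

Request:
step_arm(
  slide=[
    [-0.4,0,-0.5],
    [-0.4,0,-0.3],
    [0,0,0],
  ],
  twist=[
    [0,0,0],
    [0,0,0],
    [0,0,0],
  ],
  gripper=[0.5,0.5,0.5],
)

```text
clock: 19.25
tcp_pos: [0.4476, 0.4182, 0.253]
tcp_rot: [1.0, 0.001, 0.001, -0.001]
contact_force: [0.3, -0.5, -0.7]
gripper_width: 0.0642
finger_force: 0.0
```

Run:
```python
from h import *
a=snap('wrist','w8')
o=np.zeros((560,800,3),np.uint8); o[:420,:560]=a
c=snap('side','d8')[120:330,200:330]; o[:388,560:]=cv2.resize(c,(240,388)); cv2.imwrite('pics/m8.png',o[:,:,::-1])
```

```text
(no output)
```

View pics/m8.png

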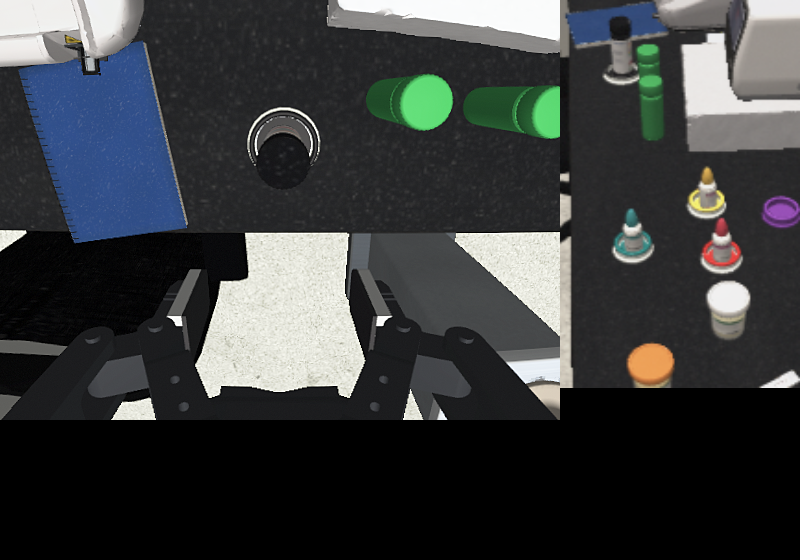

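The black bottle at (283,160) stands inside its holder, and all four bottles are upright in the matching holders. The cups and green bottles haven't been touched.

```bash
python3 -c "
from workcell import *
print(sign_off())"
```

```text
the job is handed in; nothing more can be done
None
```

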